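Press the toothed push nut onto the wheel's axle

TASK

In this mould shop a trolley wheel sits on its plain upright axle with nothing to keep it on. Pick up the yellow toothed push nut, set it flange down over that axle and press it straight down until its flange sits flat and fully home against the wheel's white hub, then let go. Leave the bare axle empty and the black plain collar where it stands.

Things in the scene. Friction and masses are not known exactly. Their poses are not given: they have to be found in the camera images.
- nut_center (a point): centre of the loose yellow push nut, standing flange down: 34 mm tall, round flange 56 mm wide, 5 mm thick; above it a round hub 34 mm wide to hold; 22 mm bore. 4 sprung teeth 8 mm above its underside leave 13 mm and bite the axle: they touch its taper with the underside 17 mm above the hub face; from there press with 10 to 20 N; it stays where pushed. 85 g; z up along the bore
- hub_face (a point): on the axle's centre line at the top of the wheel's white hub (48 mm wide), where the nut's flange must sit, 46 mm above the bench; z up. The plain upright steel axle, 16 mm wide, ends 32 mm above this point, its last 12 mm tapering to an 8 mm tip. Its blue plate, 110 mm square, is fixed. The wheel (black tyre 90 mm wide, 4 mm lower than the hub) turns freely
- bare_axle_tip (a point): middle of the top of the other, identical axle, 78 mm above the bench, on its own fixed blue plate without a wheel; to be left empty
- collar_center (a point): centre (half-way up) of the loose black plastic collar, the same shape and size as the push nut but with a plain bore without teeth; the wrong part, to be left where it stands
There are look-alikes about, which are no part of the job. Of the things that look like the part that bears nut_center, the middle-sized one is meant.

How it is judged (in metres and radians):
At the end, for the whole second after the job is handed in: The push nut is on the wheel's axle, flange down: its centre within 5 mm of the axle's centre line and its flange within 3.5 mm of the hub face, tilted less than 8 degrees; the black collar is within 30 mm of where it stood (horizontal distance between nut_center and hub_face below 0.005 m and z of nut_center in the frame of hub_face between 0.012 and 0.0205 m and angle between nut_center's own z axis and vertical below 0.14 rad and distance of collar_center from where it was at the start of the episode below 0.03 m); the robot touches nothing.
It fails at once if the black collar was moved by more than 30 mm (distance of collar_center from where it was at the start of the episode above 0.03 m).
It fails at once if the push nut was put on the bare axle (horizontal distance between nut_center and bare_axle_tip below 0.01 m and z of nut_center in the frame of bare_axle_tip below 0.005 m).
It also fails if it takes over 38 s, if anything falls off the work surface, if the arm or the gripper's body presses on something with over 40 N, if the wrist force passes 120 N, or if a joint passes its speed limit or range.

ROBOT

A 7-joint arm with a two-finger parallel gripper is mounted at the origin on the work surface. World frame = base frame: x ahead of the robot, y to its left, z up, the work surface at z = 0. Lengths are in mm, angles in rad, forces in N, time in s.
With the tool pointing down it reaches from about 425 to 975 mm from the base axis. Payload 16.7 kg.
Tool frame: the origin (TCP) lies at the very end of the fingers, on their centre line; the grasp point (between the pads) lies 19 mm behind it (env.grasp_offset is the z of the grasp point in the tool frame, in mm); z points along the fingers, y is the direction in which the jaws open and shut (so a half turn about z gives the same grasp; the last joint's range is limited). The gripper opens to 85 mm and grips with 20 to 120 N. Pads are 22 mm wide; open, the fingers measure 114 mm over their backs; the gripper's body (76 mm by 85 mm) begins 54 mm behind the grasp point. The pads swing forward as they close: fully open they stand 13 mm farther back than shut.
Start: joints at [1.135, 0.426, 0.074, 1.606, -0.034, 1.111, -0.067], TCP at [190.916, -647.4, 231.302] pointing down, gripper open.
Joint ranges: [-2.85, 2.85], [-0.5, 2.14], [-1.23, 1.37], [0.21, 2.46], [-1.02, 4.16], [0.16, 2.05], [-2.73, 2.73]. Speed limits (rad/s): [1.89, 1.89, 2.39, 2.39, 3.01, 3.01, 3.01].

INTERFACE

Orientations are given as a 3x3 rotation matrix whose columns are the frame's x, y, z axes.
In Python, from bench import readout, eyes, env gives the robot as it stands.
- The arm moves only by the tool carry_out, never from a script. Its argument "moves" is a list of rows, each a list of 7 numbers: the turn, a rotation vector about the tool's x, y, z in degrees, then the shift along the tool's x, y, z in mm, then the closure, from -1 (fully open) to 1 (shut). In form: [[wx, wy, wz, tx, ty, tz, claw], ...]. A call has 1 to 20 rows; each row shifts and turns the commanded pose from where the row before left it, along the tool's axes as they then stand; what a row does not reach is not made up. A row lasts 1/12 s, in which the tool goes at most 41.7 mm and 7.16 degrees, less where a joint would pass 70% of its speed; a pose out of reach is approached as far as the arm can. A call with a gripper value outside its range is refused whole. The fingers move at their own pace and stop on an object; "newtons" is the grip in N (left out, the last holds). Time passes only in rows, so rows that do not move let the fingers close. It gives the time, the measured TCP pose, the force and the opening at its end, in the units of the state.
- readout.state(): the state, without advancing time (a new reading comes with each control period).
- eyes.camera(name): name is "scene" or "side" or "wrist"; returns a dict with "color" (400x640x3 uint8, blue, green, red), "range_z" (400x640 float32, mm along the optical axis (not along the pixel's ray), 0 where there is no reading), "mtx" (3x3 intrinsics, pixels), "R" (3x3) and "t" (3): a world point X has camera coordinates R X + t. Camera axes: x right, y down, z forward; pixel columns grow to the right and rows downward; lengths in mm; the calibration is good to about 2 mm. The wrist camera is an equidistant fisheye: a pixel r from the principal point sees the ray r / f radians off the axis. A picture is of the moment at which its call begins.
- env.finish_job(): hands the job in, once; it reports no verdict.
The state is a dict: "t": time; "joint_pos": joint angles; "qvel": joint speeds; "joint_efforts": joint torques, N m; "position": TCP position; "tool_rot": TCP orientation; "wrist_force": force on the tool from outside, world axes, zero at the start; "torque": the same for the moment, N m; "finger_gap": finger opening in mm.
Only numpy, scipy, OpenCV 4.12 (cv2) and the standard library are available. Lean on these libraries where they do the work, as an engineer would, in place of code of your own. Each camera call takes 0.05 s, during which the arm holds its last target.

## Working session

There is one attempt and no reset: what is moved stays moved. The work goes in short steps, Python scripts to look and compute and a tool call to move; the robot and the scene stay as the last step left them, time stands still between calls to the robot, and variables do not carry over. Pictures are saved under pics/ and viewed, and the job is handed in when it is done.

Besides the shell and the picture viewer there is one more tool, called as name(argument=value, ...), one argument or row to a line, values as JSON. carry_out: Moves the arm, as the interface text tells. Its arguments: {"type":"object","properties":{"moves":{"type":"array"},"newtons":{"type":"number"}},"required":["moves"]}

```bash
mkdir -p pics; ls; python3 - <<'E'
from bench import readout, eyes, env
import cv2,numpy as np
s=readout.state();print(s)
np.set_printoptions(precision=4,suppress=True)
for n in ["scene","side","wrist"]:
    c=eyes.camera(n);cv2.imwrite(f"pics/{n}0.png",c["color"]);np.savez(f"{n}0.npz",**c);print(n,c["mtx"],c["R"],c["t"])
E
```

```text
pics
{'t': 0.0, 'joint_pos': array([ 1.13455523,  0.42672149,  0.07385692,  1.60662749, -0.03406118,
        1.11081663, -0.06710497]), 'qvel': array([-0.00102467,  0.00045767, -0.00070538,  0.00059908,  0.00114669,
       -0.00212137, -0.00037953]), 'joint_efforts': array([-1.56093083e-04, -9.49820423e+01,  3.76135871e+00, -4.63508284e+01,
        1.93444302e-02,  1.02679300e-02,  2.27248296e-05]), 'position': array([ 190.74477604, -647.04715893,  230.60877292]), 'tool_rot': array([[ 9.59177852e-01,  2.82803114e-01, -4.97869911e-04],
       [ 2.82803520e-01, -9.59177090e-01,  1.21616924e-03],
       [-1.33608966e-04, -1.30732196e-03, -9.99999137e-01]]), 'wrist_force': array([-0.68917226,  0.07212046,  0.19092865]), 'torque': array([ 0.02901183, -0.02455184, -0.015638  ]), 'finger_gap': 85.36211059952689}
scene [[483.5171   0.     311.8291]
 [  0.     483.5171 204.7198]
 [  0.       0.       1.    ]] [[ 0.7575  0.6528 -0.008 ]
 [ 0.4838 -0.5695 -0.6645]
 [-0.4384  0.4995 -0.7472]] [-368.7119 -179.1847 1038.5516]
side [[507.7332   0.     318.2211]
 [  0.     507.7332 193.8875]
 [  0.       0.       1.    ]] [[-0.7889 -0.6145  0.0078]
 [-0.4602  0.5823 -0.6702]
 [ 0.4073 -0.5322 -0.7422]] [393.4919 283.6186 675.7224]
wrist [[309.7069   0.     317.7969]
 [  0.     309.7069 204.6839]
 [  0.       0.       1.    ]] [[ 0.2833 -0.959  -0.0009]
 [-0.9058 -0.2678  0.3284]
 [-0.3152 -0.0922 -0.9445]] [-674.1918  -41.9741  381.082 ]
```

View pics/scene0.png

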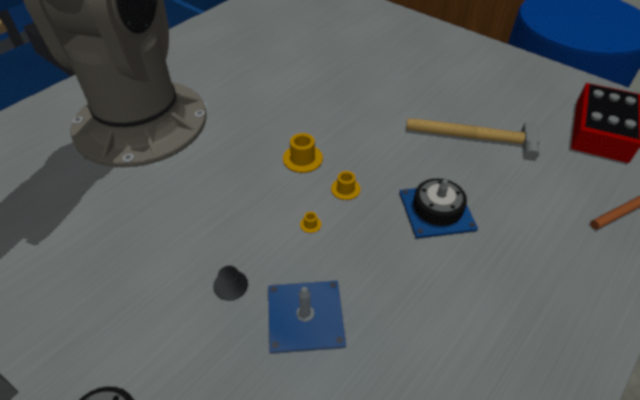

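View pics/side0.png

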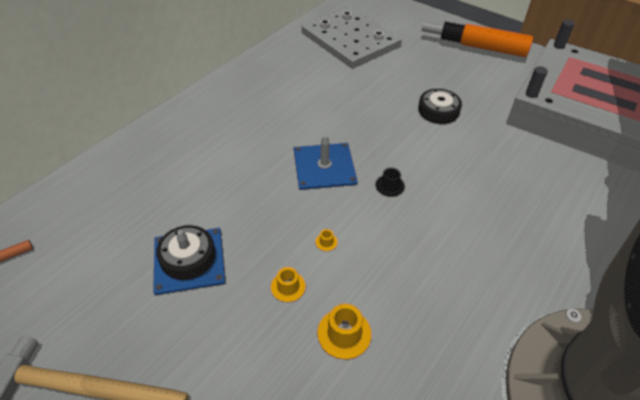

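View pics/wrist0.png

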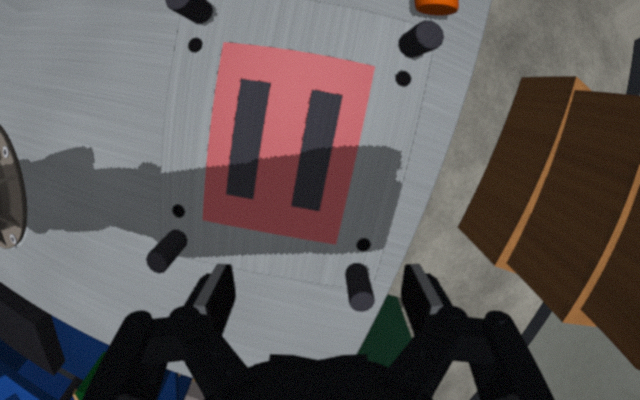

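The scene view shows three yellow nuts: large at (302,152), middle at (346,186) and small at (311,222). In the side view they are at (345,331), (288,284) and (327,240). The middle one should be the target. The wheel on its plate is at (440,200) in scene and (187,252) in side, the bare axle at (305,300) and (325,160), and the collar at (231,283) and (390,181). I'll enlarge these to confirm and measure.

```bash
cat > h.py <<'E'
import numpy as np,cv2
def ray(c,p):
    K,R,t=c["mtx"],c["R"],c["t"]
    d=np.linalg.solve(K,[p[0],p[1],1.]);return -R.T@t, R.T@d
def tri(c1,p1,c2,p2):
    o1,d1=ray(c1,p1);o2,d2=ray(c2,p2)
    A=np.c_[d1,-d2];s=np.linalg.lstsq(A,o2-o1,rcond=None)[0]
    a=o1+d1*s[0];b=o2+d2*s[1];return (a+b)/2,np.linalg.norm(a-b)
def cloud(c):
    z=c["range_z"];v,u=np.indices(z.shape)
    K=c["mtx"];P=np.stack([(u-K[0,2])/K[0,0]*z,(v-K[1,2])/K[1,1]*z,z],-1)
    return (P-c["t"])@c["R"], z>0
def proj(c,X):
    x=c["R"]@np.asarray(X,float)+c["t"];k=c["mtx"]@x;return k[:2]/k[2]
E
python3 - <<'E'
import numpy as np,cv2
from h import *
S=dict(np.load("scene0.npz"));D=dict(np.load("side0.npz"))
a=S["color"][130:245,290:485];b=D["color"][215:365,145:385]
cv2.imwrite("pics/cs.png",cv2.resize(a,None,fx=4,fy=4,interpolation=cv2.INTER_CUBIC))
cv2.imwrite("pics/cd.png",cv2.resize(b,None,fx=3.3,fy=3.3,interpolation=cv2.INTER_CUBIC))
np.set_printoptions(precision=1,suppress=True)
for n,c in(("scene",S),("side",D)):
    P,ok=cloud(c);hsv=cv2.cvtColor(c["color"],cv2.COLOR_BGR2HSV)
    m=cv2.inRange(hsv,(18,150,80),(32,255,255))
    k,l,st,ce=cv2.connectedComponentsWithStats(m)
    for i in range(1,k):
        if st[i,4]>80:
            q=P[(l==i)&ok];lo,hi=np.percentile(q,1,0),np.percentile(q,99,0);print(n,ce[i],st[i,4],lo,hi,(lo+hi)/2)
E
```

```text
scene [302.3 153.8] 1129 [311.7  98.6   3.3] [382.3 168.2  50.2] [347.  133.4  26.8]
scene [345.4 186. ] 606 [436.1 100.    2.1] [485.5 147.9  35.1] [460.8 123.9  18.6]
scene [310.2 222.5] 322 [450.3   2.1   0.7] [482.7  36.2  24. ] [466.5  19.2  12.4]
side [326.  240.3] 341 [448.5   7.7   2. ] [481.8  39.   26.1] [465.2  23.3  14. ]
side [287.6 285. ] 883 [434.  105.7   2.9] [483.5 153.1  36.7] [458.8 129.4  19.8]
side [344.1 332.3] 2143 [307.3 107.6   5.1] [379.8 175.   51.4] [343.5 141.3  28.2]
```

View pics/cs.png

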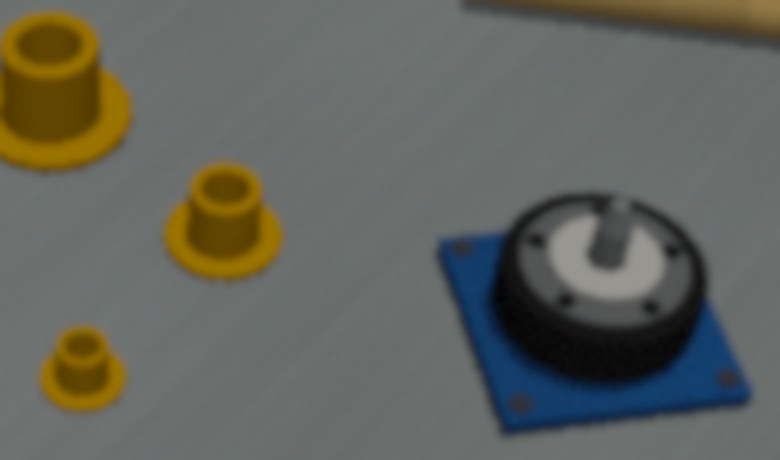

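View pics/cd.png

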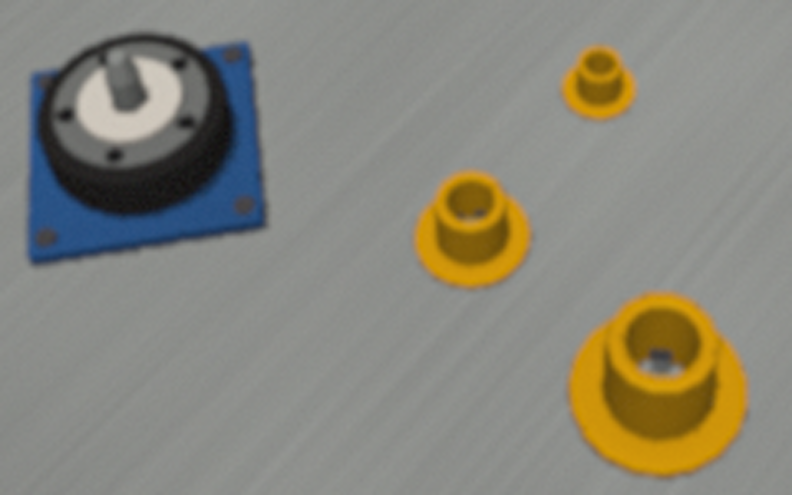

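Both crops agree. The middle nut's rim centre is at crop (226,188) in scene and (471,196) in side. It measures about 34 mm tall and 55 mm wide, so it matches the 56 mm/34 mm description, while the others are roughly 50 mm and 24 mm tall.

```bash
python3 - <<'E'
import numpy as np
from h import *
S=dict(np.load("scene0.npz"));D=dict(np.load("side0.npz"))
np.set_printoptions(precision=1,suppress=True)
f=lambda p:(p[0]/4+290-.375,p[1]/4+130-.375)
g=lambda p:(p[0]/3.3+145-.35,p[1]/3.3+215-.35)
for n,p,q in(("nut rim",(226,188),(471,196)),("flange",(224,232),(472.5,234)),("hub",(607,255),(129.5,98)),("axletip",(620,203),(118,57)),("small rim",(82,346),(600,63)),("large rim",(51,44),(661,337))):
    print(n,*tri(S,f(p),D,g(q)))
# hub white depth
for c in(S,D):
    P,ok=cloud(c);m=ok&(np.hypot(P[...,0]-640,P[...,1]-160)<400)
    hsv=cv2.cvtColor(c["color"],cv2.COLOR_BGR2HSV)
    w=cv2.inRange(hsv,(0,0,165),(179,60,255))>0
    q=P[ok&w&(P[...,2]>35)&(P[...,2]<60)]
    print(len(q),np.median(q,0) if len(q) else'', np.percentile(q,[2,98],0) if len(q) else '')
E
```

```text
nut rim [460.6 125.6  34.4] 0.00018465499668097186
flange [460.1 127.    4.1] 0.06944049346467623
hub [617.1 189.4  46.5] 0.31593749859463793
axletip [616.5 189.   78.1] 0.2737634374900164
small rim [465.9  20.2  22.8] 0.25271324843692594
large rim [345.9 136.4  48.5] 0.16606691097741463
0  
559 [606.9 187.2  46.9] [[ 470.8 -421.    35.2]
 [ 637.1  211.6   49.5]]
```

Heights agree with the text: rim 34.4 mm, hub 46.5 mm, tip 78.1 mm. The nut is at about (460.5,126) and the hub at about (617,189). I'll take an arc towards them and watch the joints.

carry_out(
  moves=[
    [0,0,0,34.5,-20,0,-1],
    [0,0,0,34.5,-20,0,-1],
    [0,0,0,34.5,-20,0,-1],
    [0,0,0,34.5,-20,0,-1],
    [0,0,0,34.5,-20,0,-1],
    [0,0,0,34.5,-20,0,-1],
    [0,0,0,34.5,-20,0,-1],
    [0,0,0,34.5,-20,0,-1],
    [0,0,0,34.5,-20,0,-1],
    [0,0,0,34.5,-20,0,-1],
    [0,0,0,34.5,-20,0,-1],
    [0,0,0,34.5,-20,0,-1],
  ],
)

```text
t: 1.15
position: [521.1, -298.4, 231.3]
tool_rot: [[0.959, 0.283, -0.0], [0.283, -0.959, 0.0], [-0.0, -0.0, -1.0]]
wrist_force: [0.6, -1.5, -0.1]
finger_gap: 85.3
```

```bash
python3 - <<'E'
from bench import readout
import numpy as np
np.set_printoptions(precision=3,suppress=True)
s=readout.state();print(s["t"],s["joint_pos"],s["position"],s["tool_rot"])
d=np.array([455,126,230])-s["position"];print(s["tool_rot"].T@d)
E
```

```text
1.15 [ 0.517  0.31  -0.128  1.771  0.045  1.064 -0.911] [ 521.07  -298.441  231.332] [[ 0.959  0.283 -0.   ]
 [ 0.283 -0.959  0.   ]
 [-0.    -0.    -1.   ]]
[  56.617 -425.805    1.352]
```

carry_out(
  moves=[
    [0,0,0,4.7,-35.5,0,-1],
    [0,0,0,4.7,-35.5,0,-1],
    [0,0,0,4.7,-35.5,0,-1],
    [0,0,0,4.7,-35.5,0,-1],
    [0,0,0,4.7,-35.5,0,-1],
    [0,0,0,4.7,-35.5,0,-1],
    [0,0,0,4.7,-35.5,0,-1],
    [0,0,0,4.7,-35.5,4,-1],
    [0,0,0,4.7,-35.5,6,-1],
    [0,0,0,4.7,-35.5,10,-1],
    [0,0,0,4.7,-35.5,10,-1],
    [0,0,0,4.7,-35.5,10,-1],
    [0,0,0,0,0,0,-1],
    [0,0,0,0,0,0,-1],
  ],
)

```text
t: 2.32
position: [453.0, 126.2, 190.8]
tool_rot: [[0.958, 0.286, -0.001], [0.286, -0.958, 0.0], [-0.001, -0.0, -1.0]]
wrist_force: [0.8, -0.4, -0.8]
finger_gap: 85.4
```

```bash
cat >> h.py <<'E'
def fproj(c,X):
    x=c["R"]@np.asarray(X,float)+c["t"];th=np.arctan2(np.hypot(x[0],x[1]),x[2]);r=np.hypot(x[0],x[1])
    return np.array([c["mtx"][0,2]+c["mtx"][0,0]*th*x[0]/r,c["mtx"][1,2]+c["mtx"][1,1]*th*x[1]/r])
def fray(c,p):
    a=(p[0]-c["mtx"][0,2])/c["mtx"][0,0];b=(p[1]-c["mtx"][1,2])/c["mtx"][1,1];th=np.hypot(a,b)
    d=np.array([np.sin(th)*a/th,np.sin(th)*b/th,np.cos(th)]);return -c["R"].T@c["t"],c["R"].T@d
def atz(c,p,z):
    o,d=fray(c,p);return o+d*(z-o[2])/d[2]
E
python3 - <<'E'
from bench import readout,eyes
import numpy as np,cv2
from h import *
np.set_printoptions(precision=3,suppress=True)
s=readout.state();print(s["t"],s["joint_pos"],s["position"],s["tool_rot"])
c=eyes.camera("wrist");np.savez("wrist1.npz",**c);im=c["color"].copy()
for X in((460.5,126,34),(460.5,126,4),(617,189.3,46),(617,189.3,78)): print(fproj(c,X))
cv2.imwrite("pics/wrist1.png",im)
E
```

```text
2.3167 [-0.006  0.165 -0.44   2.071  0.087  0.923 -1.773] [452.952 126.213 190.841] [[ 0.958  0.286 -0.001]
 [ 0.286 -0.958  0.   ]
 [-0.001 -0.    -1.   ]]
[320.431 180.467]
[320.212 173.478]
[303.346   7.498]
[301.589  -3.346]
```

View pics/wrist1.png

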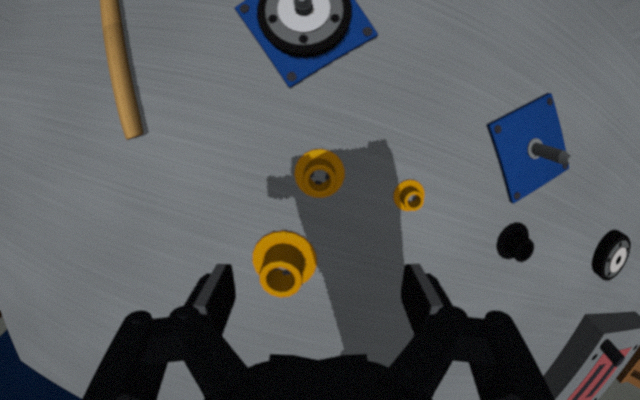

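```bash
python3 - <<'E'
import numpy as np,cv2
c=dict(np.load("wrist1.npz"));im=c["color"]
cv2.imwrite("pics/w1n.png",np.hstack([cv2.resize(im[140:205,285:355],None,fx=5.5,fy=5.5,interpolation=cv2.INTER_CUBIC),cv2.resize(im[0:65,260:350],None,fx=4.5,fy=5.5,interpolation=cv2.INTER_CUBIC)]))
E
```

```text
(no output)
```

View pics/w1n.png

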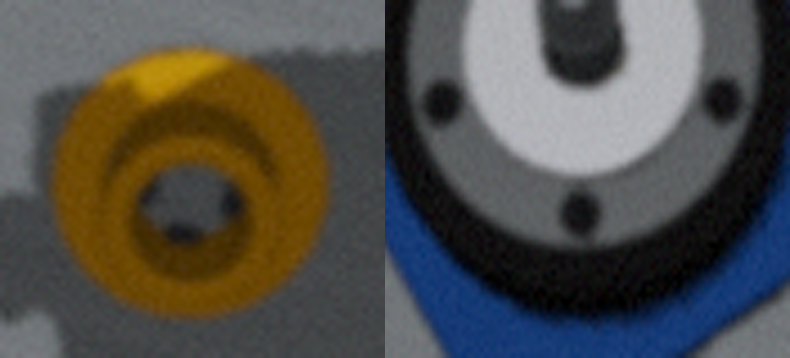

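Enlarged wrist crop: the nut's flange centre is at about (319.1,172.9), its rim centre at about (319.3,179.8), and its teeth are visible in the bore. This is within about 1 px of the two-camera prediction.

```bash
python3 - <<'E'
import numpy as np,cv2
from h import *
np.set_printoptions(precision=2,suppress=True)
c=dict(np.load("wrist1.npz"))
print(atz(c,(319.1,172.9),5),atz(c,(319.3,179.8),34))
from bench import readout
s=readout.state();R=s["tool_rot"];p=s["position"]
for n in((460.6,126,8),(461,126.5,8)): print(R.T@(np.array(n)-p))
E
```

```text
[461.   127.42   5.  ] [460.84 127.28  34.  ]
[  7.34   0.87 183.07]
[  7.87   0.51 183.07]
```

carry_out(
  moves=[
    [0,0,0,3.9,0,20,-1],
    [0,0,0,3.9,0,30,-1],
    [0,0,0,0,0,30,-1],
    [0,0,0,0,0,30,-1],
    [0,0,0,0,0,25,-1],
    [0,0,0,0,0,18,-1],
    [0,0,0,0,0,12,-1],
    [0,0,0,0,0,8,-1],
    [0,0,0,0,0,6,-1],
    [0,0,0,0,0,4,-1],
    [0,0,0,0,0,0,-1],
    [0,0,0,0,0,0,-1],
  ],
  newtons=50,
)

```text
t: 3.37
position: [461.6, 126.5, 8.8]
tool_rot: [[0.959, 0.283, 0.001], [0.283, -0.959, 0.0], [0.001, 0.0, -1.0]]
wrist_force: [-0.7, 0.5, -0.5]
finger_gap: 85.2
```

```bash
cat > snap.py <<'E'
import sys
from bench import readout,eyes
import numpy as np,cv2
np.set_printoptions(precision=2,suppress=True)
t=sys.argv[1];ims=[]
s=readout.state();print(s["t"],s["joint_pos"],s["position"],s["wrist_force"],s["finger_gap"]);print(s["tool_rot"])
for n in sys.argv[2:]:
    n,u,v,h,f=n.split(",");u,v,h=int(u),int(v),int(h)
    c=eyes.camera(n);np.savez(f"{n}{t}.npz",**c)
    a=c["color"][max(0,v-h):v+h,max(0,u-h):u+h]
    ims.append(cv2.resize(a,(390,390*a.shape[0]//a.shape[1]),interpolation=cv2.INTER_CUBIC))
H=max(i.shape[0] for i in ims)
cv2.imwrite(f"pics/{t}.png",np.hstack([np.pad(i,((0,H-i.shape[0]),(0,0),(0,0))) for i in ims]))
E
python3 snap.py a scene,346,186,60,1 side,288,284,80,1
```

```text
3.3667 [-0.11  0.47 -0.34  2.18  0.31  0.53 -1.97] [461.62 126.54   8.82] [-0.66  0.5  -0.5 ] 85.20559990928626
[[ 0.96  0.28  0.  ]
 [ 0.28 -0.96  0.  ]
 [ 0.    0.   -1.  ]]
```

View pics/a.png

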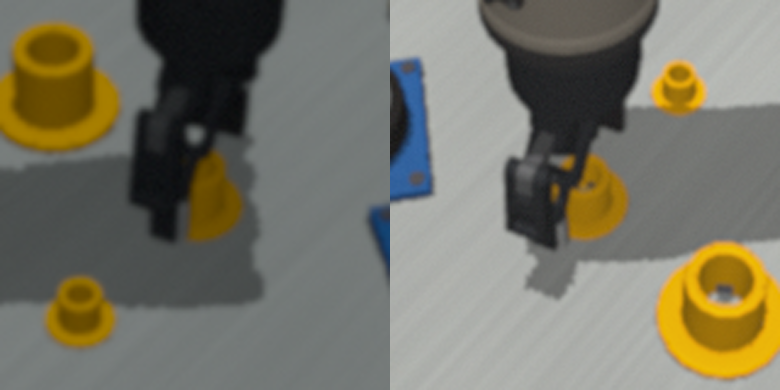

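The open fingers straddle the middle nut's hub in both views. Closing.

carry_out(
  moves=[
    [0,0,0,0,0,0,0],
    [0,0,0,0,0,0,0.2],
    [0,0,0,0,0,0,0.4],
    [0,0,0,0,0,0,1],
    [0,0,0,0,0,0,1],
    [0,0,0,0,0,0,1],
    [0,0,0,0,0,0,1],
    [0,0,0,0,0,0,1],
    [0,0,0,0,0,0,1],
    [0,0,0,0,0,0,1],
    [0,0,0,0,0,0,1],
    [0,0,0,0,0,0,1],
  ],
  newtons=60,
)

```text
t: 4.47
position: [461.4, 126.7, 8.8]
tool_rot: [[0.959, 0.283, 0.0], [0.283, -0.959, -0.0], [0.0, 0.0, -1.0]]
wrist_force: [-2.9, -0.9, 11.8]
finger_gap: 32.2
```

```bash
python3 snap.py b scene,346,186,50,1 side,288,284,60,1
```

```text
4.4667 [-0.11  0.47 -0.34  2.18  0.31  0.53 -1.97] [461.39 126.69   8.79] [-2.89 -0.93 11.78] 32.17800320457755
[[ 0.96  0.28  0.  ]
 [ 0.28 -0.96 -0.  ]
 [ 0.    0.   -1.  ]]
```

View pics/b.png

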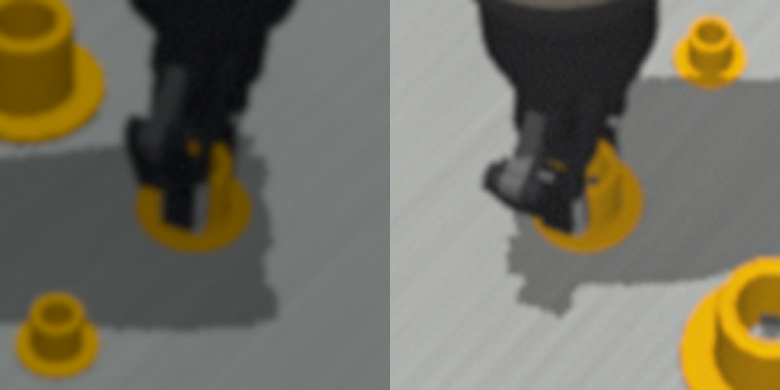

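carry_out(
  moves=[
    [0,0,0,0,0,-5,1],
    [0,0,0,0,0,-15,1],
    [0,0,0,0,0,-25,1],
    [0,0,0,0,0,-30,1],
    [0,0,0,0,0,-30,1],
    [0,0,0,0,0,-20,1],
    [0,0,0,0,0,0,1],
    [0,0,0,0,0,0,1],
  ],
  newtons=60,
)

```text
t: 5.23
position: [461.8, 126.7, 134.4]
tool_rot: [[0.959, 0.283, 0.002], [0.283, -0.959, 0.0], [0.002, 0.0, -1.0]]
wrist_force: [-0.4, 0.3, -1.8]
finger_gap: 32.2
```

```bash
python3 snap.py c wrist,320,280,120,1 side,288,254,70,1; python3 - <<'E'
from bench import readout
import numpy as np
s=readout.state();print(s["tool_rot"].T@(np.array([617,189.3,s["position"][2]])-s["position"]))
E
```

```text
5.2333 [-0.02  0.26 -0.44  2.11  0.15  0.8  -1.83] [461.79 126.66 134.42] [-0.39  0.26 -1.78] 32.224571578288035
[[ 0.96  0.28  0.  ]
 [ 0.28 -0.96  0.  ]
 [ 0.    0.   -1.  ]]
[ 1.67621651e+02 -1.61446870e+01 -1.35338096e-01]
```

View pics/c.png

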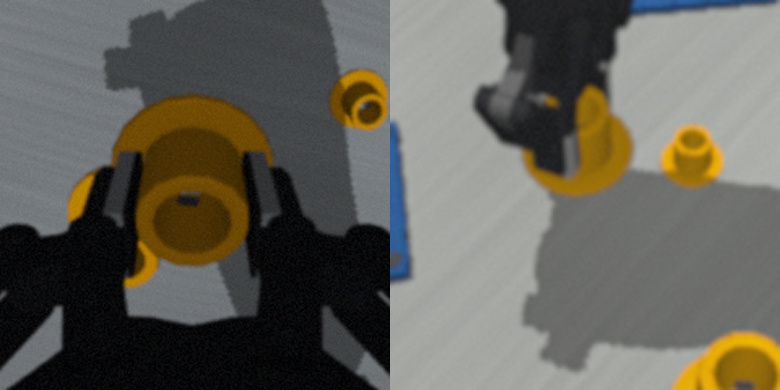

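The nut is held upright between the pads: rim centre at crop (192,220), flange top edge at crop y≈96. I'll overlay a model to check the in-hand offset and tilt.

```bash
python3 - <<'E'
from bench import readout
from h import *
np.set_printoptions(precision=2,suppress=True)
c=dict(np.load("wristc.npz"));s=readout.state();p=s["position"];R=s["tool_rot"]
im=cv2.resize(c["color"][160:360,200:440],None,fx=3.3,fy=3.3,interpolation=cv2.INTER_CUBIC)
def circ(o,h,r,col):
    pts=[]
    for a in np.linspace(0,2*np.pi,60):
        X=p+R@(np.array([o[0]+r*np.cos(a),o[1]+r*np.sin(a),8.8-h]));q=fproj(c,X);pts.append(((q+.5-[200,160])*3.3))
    cv2.polylines(im,[np.int32(pts)],True,col,1)
    return pts
for o,col in(((0,0),(0,255,0)),((-1.5,0),(255,0,255))):
    circ(o,34,17,col);circ(o,5,28,col);circ(o,34,11,col)
cv2.imwrite("pics/c2.png",im)
x=atz(c,(318.5,295.4),p[2]-8.8+34);print(R.T@(x-p))
E
```

```text
[  0.52   0.12 -25.2 ]
```

View pics/c2.png

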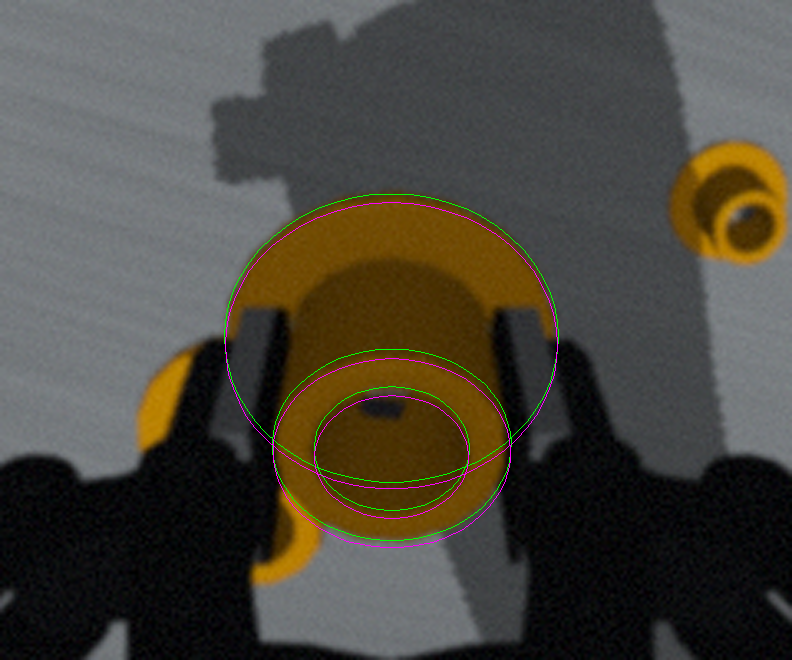

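The overlay with zero offset fits (rim bottom 540, flange top 193), so the nut is centred on the tool axis and not tilted. I'll go half way and re-measure the axle with the wrist camera.

carry_out(
  moves=[
    [0,0,0,20,-2,0,1],
    [0,0,0,25,-3,0,1],
    [0,0,0,25,-3,0,1],
    [0,0,0,10,0,0,1],
    [0,0,0,0,0,0,1],
    [0,0,0,0,0,0,1],
  ],
)

```text
t: 5.83
position: [534.7, 156.8, 131.9]
tool_rot: [[0.959, 0.283, -0.003], [0.283, -0.959, -0.0], [-0.003, -0.0, -1.0]]
wrist_force: [-0.4, -0.5, -0.5]
finger_gap: 32.2
```

```bash
python3 snap.py d wrist,320,150,110,1 side,210,252,70,1; python3 - <<'E'
from bench import readout
from h import *
np.set_printoptions(precision=2,suppress=True)
c=dict(np.load("wristd.npz"));print(fproj(c,(617,189.3,46)),fproj(c,(617,189.3,78)),-c["R"].T@c["t"])
im=cv2.resize(c["color"][60:200,240:400],None,fx=5,fy=5,interpolation=cv2.INTER_CUBIC)
cv2.imwrite("pics/d2.png",im[:600])
E
```

```text
5.8333 [-0.06  0.38 -0.41  1.94  0.2   0.86 -1.86] [534.7  156.82 131.91] [-0.39 -0.46 -0.51] 32.15251722737454
[[ 0.96  0.28 -0.  ]
 [ 0.28 -0.96 -0.  ]
 [-0.   -0.   -1.  ]]
[307.31  97.66] [305.6   97.25] [617.3  181.47 274.17]
```

View pics/d2.png

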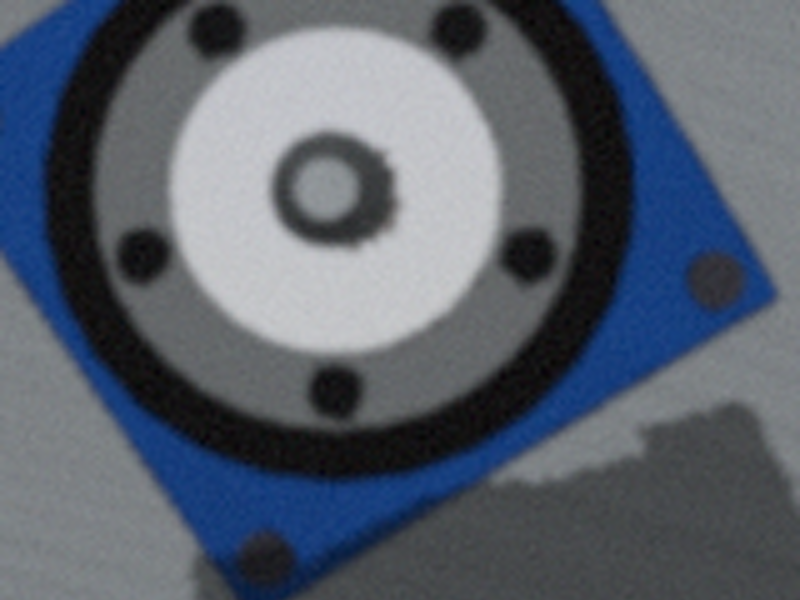

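The axle tip is at (304.8,97.0) and the hub centre at (306.6,97.7), within 0.8 px of the prediction.

```bash
python3 - <<'E'
from bench import readout
from h import *
np.set_printoptions(precision=2,suppress=True)
c=dict(np.load("wristd.npz"));a=atz(c,(304.8,97.0),78);b=atz(c,(306.6,97.7),46);print(a,b)
s=readout.state();R=s["tool_rot"];p=s["position"];t=(a+b)/2;t[2]=p[2];print(p,R.T@(t-p))
E
```

```text
[617.02 189.82  78.  ] [616.83 189.79  46.  ]
[534.41 156.46 132.57] [88.57 -8.64 -0.17]
```

carry_out(
  moves=[
    [0,0,0,20,-2,0,1],
    [0,0,0,25,-2.6,0,1],
    [0,0,0,25,-2,0,1],
    [0,0,0,12,-1,5,1],
    [0,0,0,6.5,-1,10,1],
    [0,0,0,0,0,10,1],
    [0,0,0,0,0,5,1],
    [0,0,0,0,0,0,1],
    [0,0,0,0,0,0,1],
  ],
)

```text
t: 6.68
position: [617.0, 189.7, 102.9]
tool_rot: [[0.959, 0.283, -0.001], [0.283, -0.959, -0.001], [-0.001, 0.0, -1.0]]
wrist_force: [-1.1, 0.7, 0.0]
finger_gap: 32.5
```

```bash
python3 snap.py e scene,435,190,50,1 side,187,240,60,1
```

```text
6.6833 [-0.11  0.54 -0.38  1.76  0.25  0.89 -1.89] [617.03 189.71 102.89] [-1.15  0.74  0.03] 32.48133940681586
[[ 0.96  0.28 -0.  ]
 [ 0.28 -0.96 -0.  ]
 [-0.    0.   -1.  ]]
```

View pics/e.png

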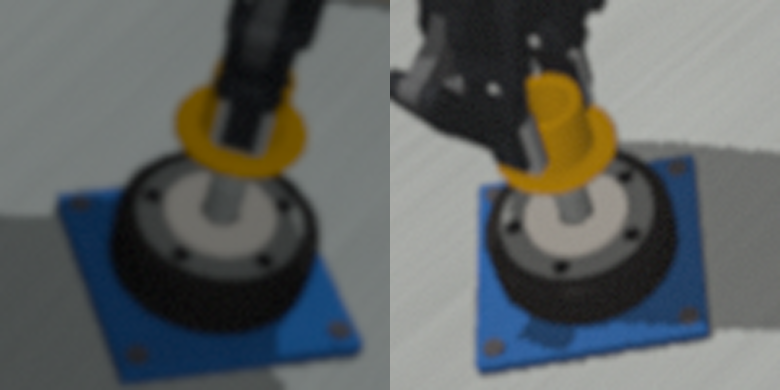

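The nut is over the axle in both views: its flange is coaxial, and the axle rises into the bore. Lowering to just above tooth contact.

carry_out(
  moves=[
    [0,0,0,0,0,6,1],
    [0,0,0,0,0,6,1],
    [0,0,0,0,0,6,1],
    [0,0,0,0,0,5,1],
    [0,0,0,0,0,4,1],
    [0,0,0,0,0,2,1],
    [0,0,0,0,0,0,1],
  ],
  newtons=80,
)

```text
t: 7.37
position: [617.9, 190.2, 73.7]
tool_rot: [[0.959, 0.283, -0.001], [0.283, -0.959, -0.0], [-0.001, -0.0, -1.0]]
wrist_force: [-0.7, 0.1, -1.2]
finger_gap: 31.8
```

carry_out(
  moves=[
    [0,0,0,-0.8,0,1,1],
    [0,0,0,0,0,1.5,1],
    [0,0,0,0,0,1.5,1],
    [0,0,0,0,0,1.5,1],
    [0,0,0,0,0,1.5,1],
    [0,0,0,0,0,0,1],
  ],
)

```text
t: 7.87
position: [617.5, 190.0, 67.3]
tool_rot: [[0.959, 0.283, 0.0], [0.283, -0.959, 0.0], [0.0, 0.0, -1.0]]
wrist_force: [2.2, 0.2, -1.3]
finger_gap: 31.5
```

```bash
python3 snap.py f scene,435,190,50,1 side,187,240,60,1
```

```text
7.8667 [-0.13  0.58 -0.37  1.78  0.27  0.83 -1.9 ] [617.54 189.99  67.26] [ 2.2   0.23 -1.27] 31.488850361842147
[[ 0.96  0.28  0.  ]
 [ 0.28 -0.96  0.  ]
 [ 0.    0.   -1.  ]]
```

View pics/f.png

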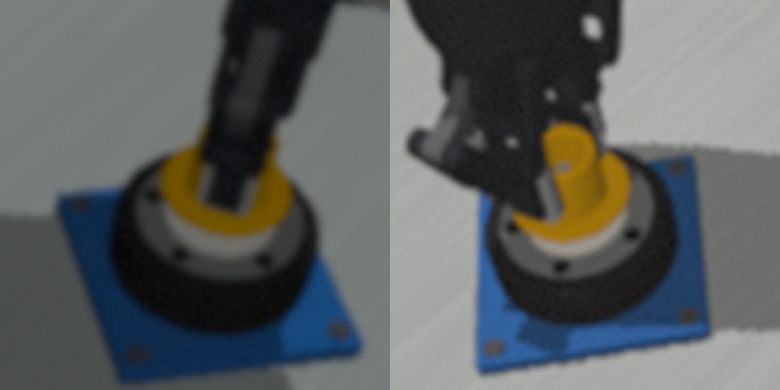

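The nut is still upright in the jaws, about 12 mm above the hub. Continuing the press.

carry_out(
  moves=[
    [0,0,0,-0.3,0,1.5,1],
    [0,0,0,0,0,1.5,1],
    [0,0,0,0,0,1.5,1],
    [0,0,0,0,0,1.5,1],
  ],
)

```text
t: 8.3
position: [617.3, 189.9, 61.3]
tool_rot: [[0.959, 0.283, 0.0], [0.283, -0.959, 0.0], [0.0, -0.0, -1.0]]
wrist_force: [2.9, -0.2, 3.1]
finger_gap: 31.6
```

carry_out(
  moves=[
    [0,0,0,0,0,1.5,1],
    [0,0,0,0,0,1.5,1],
    [0,0,0,0,0,1,1],
  ],
)

```text
t: 8.55
position: [617.2, 190.0, 57.1]
tool_rot: [[0.959, 0.283, 0.0], [0.283, -0.959, 0.0], [0.0, -0.0, -1.0]]
wrist_force: [3.7, -1.7, 0.8]
finger_gap: 31.5
```

carry_out(
  moves=[
    [0,0,0,0,0,1,1],
    [0,0,0,0,0,1,1],
    [0,0,0,0,0,0,1],
  ],
)

```text
t: 8.8
position: [617.1, 189.9, 55.2]
tool_rot: [[0.959, 0.283, -0.0], [0.283, -0.959, -0.0], [-0.0, -0.0, -1.0]]
wrist_force: [4.3, 0.7, -0.3]
finger_gap: 31.9
```

```bash
python3 snap.py g scene,435,190,50,1 side,187,240,60,1
```

```text
8.8 [-0.13  0.6  -0.36  1.79  0.28  0.81 -1.91] [617.08 189.85  55.18] [ 4.31  0.74 -0.31] 31.947493076396064
[[ 0.96  0.28 -0.  ]
 [ 0.28 -0.96 -0.  ]
 [-0.   -0.   -1.  ]]
```

View pics/g.png

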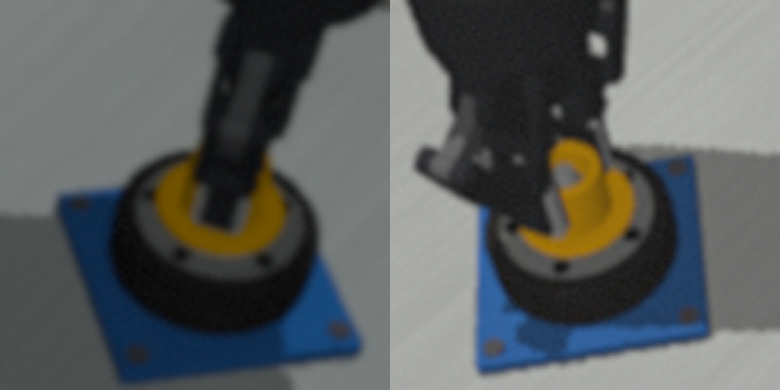

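The flange now covers the white hub almost completely. I'll press on until the force shows contact with the hub.

carry_out(
  moves=[
    [0,0,0,0,0,1,1],
    [0,0,0,0,0,0.5,1],
    [0,0,0,0,0,0,1],
  ],
)

```text
t: 9.15
position: [617.3, 189.9, 54.9]
tool_rot: [[0.959, 0.283, 0.001], [0.283, -0.959, -0.0], [0.001, 0.0, -1.0]]
wrist_force: [-1.2, -2.2, 15.6]
finger_gap: 31.9
```

carry_out(
  moves=[
    [0,0,0,0,0,0.7,1],
    [0,0,0,0,0,0.7,1],
    [0,0,0,0,0,0,1],
    [0,0,0,0,0,0,1],
  ],
)

```text
t: 9.48
position: [617.4, 190.0, 54.8]
tool_rot: [[0.959, 0.283, 0.001], [0.283, -0.959, -0.0], [0.001, 0.001, -1.0]]
wrist_force: [-8.7, -5.3, 34.2]
finger_gap: 31.4
```

A hard stop at 54.8 mm with 34 N, exactly the height expected for fully home. I'll take the load off and open the fingers.

carry_out(
  moves=[
    [0,0,0,0,0,-1.4,1],
    [0,0,0,0,0,-0.8,1],
    [0,0,0,0,0,0,0.5],
    [0,0,0,0,0,0,0],
    [0,0,0,0,0,0,-0.5],
    [0,0,0,0,0,0,-1],
    [0,0,0,0,0,0,-1],
    [0,0,0,0,0,0,-1],
    [0,0,0,0,0,0,-1],
    [0,0,0,0,0,0,-1],
    [0,0,0,0,0,0,-1],
    [0,0,0,0,0,0,-1],
  ],
)

```text
t: 10.48
position: [617.1, 189.9, 54.6]
tool_rot: [[0.959, 0.283, -0.0], [0.283, -0.959, 0.0], [-0.0, -0.0, -1.0]]
wrist_force: [0.0, -0.4, -0.2]
finger_gap: 85.5
```

```bash
python3 snap.py i scene,435,190,50,1 side,187,240,60,1
```

```text
10.4833 [-0.13  0.6  -0.36  1.79  0.28  0.81 -1.91] [617.07 189.95  54.63] [ 0.   -0.36 -0.17] 85.5018446061365
[[ 0.96  0.28 -0.  ]
 [ 0.28 -0.96  0.  ]
 [-0.   -0.   -1.  ]]
```

View pics/i.png

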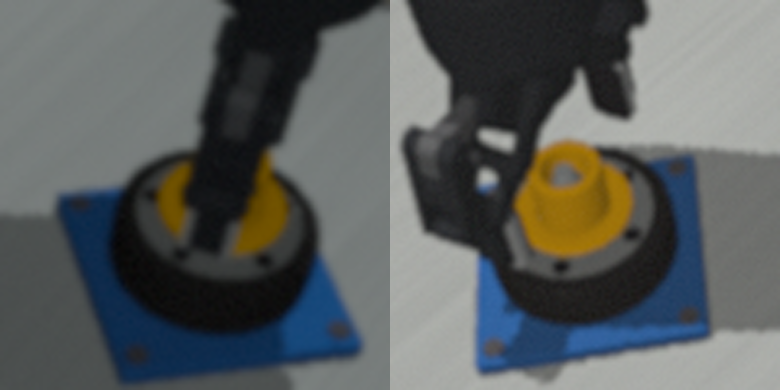

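The nut stays upright and seated and the fingers are clear of it. I'll lift straight up, then back off for unobstructed views.

carry_out(
  moves=[
    [0,0,0,0,0,-8,-1],
    [0,0,0,0,0,-16,-1],
    [0,0,0,0,0,-25,-1],
    [0,0,0,0,0,-30,-1],
    [0,0,0,0,0,-30,-1],
    [0,0,0,-20,0,-20,-1],
    [0,0,0,-30,0,0,-1],
    [0,0,0,-30,0,0,-1],
    [0,0,0,-30,0,0,-1],
    [0,0,0,-10,0,0,-1],
    [0,0,0,0,0,0,-1],
    [0,0,0,0,0,0,-1],
  ],
)

```text
t: 11.58
position: [502.5, 156.0, 184.6]
tool_rot: [[0.959, 0.283, 0.002], [0.283, -0.959, 0.0], [0.002, 0.0, -1.0]]
wrist_force: [0.8, 0.2, 0.5]
finger_gap: 85.3
```

```bash
python3 snap.py j scene,435,190,40,1 side,187,245,50,1; python3 - <<'E'
from bench import eyes
import cv2
from h import *
c=eyes.camera("wrist");np.savez("wristj.npz",**c);im=c["color"].copy();cv2.imwrite("pics/j2.png",im)
S=dict(np.load("scene0.npz"));T=dict(np.load("scenej.npz"))
a=S["color"][250:330,190:300];b=T["color"][250:330,190:300]
cv2.imwrite("pics/j3.png",cv2.resize(np.hstack([a,b]),None,fx=3,fy=3))
E
```

```text
11.5833 [-0.04  0.27 -0.44  1.96  0.14  0.94 -1.84] [502.52 156.03 184.6 ] [0.77 0.25 0.46] 85.32898303299959
[[ 0.96  0.28  0.  ]
 [ 0.28 -0.96  0.  ]
 [ 0.    0.   -1.  ]]
```

View pics/j.png

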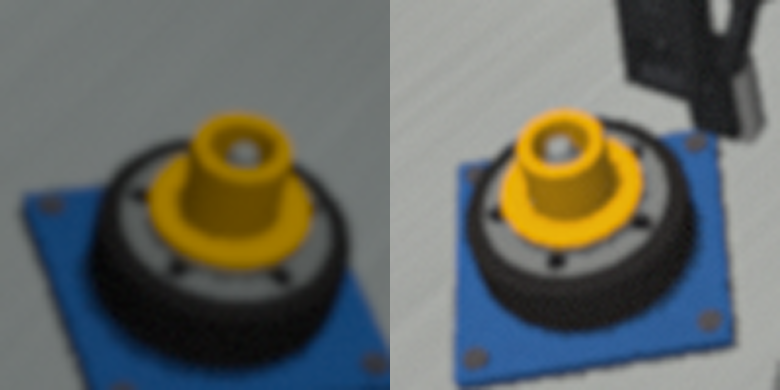

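View pics/j2.png

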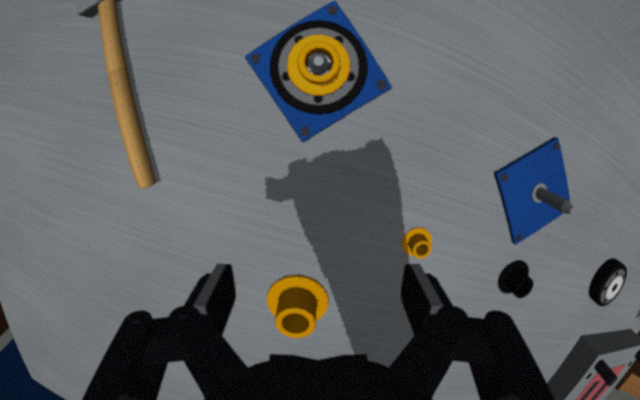

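View pics/j3.png

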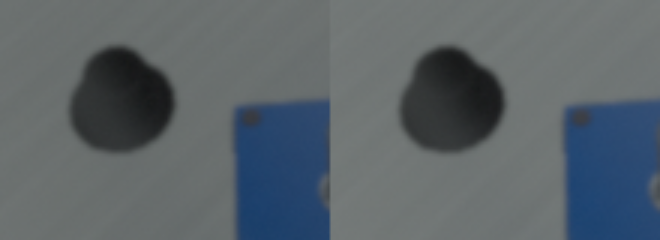

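The nut sits coaxially on the wheel in all three views, and the collar has not moved (crops identical). Last, a numeric check of the rim height from two views.

```bash
python3 - <<'E'
from h import *
np.set_printoptions(precision=1,suppress=True)
S=dict(np.load("scenej.npz"));D=dict(np.load("sidej.npz"))
p=(242/4.875+395-.4,146/4.875+150-.4);q=(171.5/3.9+137-.4,145/3.9+195-.4)
print("rim",*tri(S,p,D,q))
for n,c in(("s",S),("d",D)):
    P,ok=cloud(c);hsv=cv2.cvtColor(c["color"],cv2.COLOR_BGR2HSV)
    m=(cv2.inRange(hsv,(15,150,80),(32,255,255))>0)&ok&(abs(P[...,0]-617)<40)&(abs(P[...,1]-190)<40)
    print(np.percentile(P[m],[1,99],0))
    # overlay
    h,o,f=(40,(395,150),9) if n=="s" else (50,(137,195),7)
    im=cv2.resize(c["color"][o[1]:o[1]+2*h-20,o[0]:o[0]+2*h],None,fx=f*.55,fy=f*.55,interpolation=cv2.INTER_CUBIC)
    for z,r in((80,17),(51,28)):
        pts=[(proj(c,(617+r*np.cos(a),189.6+r*np.sin(a),z))+.5-o)*f*.55 for a in np.linspace(0,6.28,60)]
        cv2.polylines(im,[np.int32(pts)],True,(255,0,255),1)
    cv2.imwrite(f"pics/k{n}.png",im)
a,b=cv2.imread("pics/ks.png"),cv2.imread("pics/kd.png");H=max(a.shape[0],b.shape[0])
cv2.imwrite("pics/k.png",np.hstack([np.pad(i,((0,H-i.shape[0]),(0,0),(0,0))) for i in(a,b)]))
E
```

```text
rim [615.5 189.1  79.4] 0.43574050611238974
[[591.9 161.9  42.4]
 [642.8 217.5  82.2]]
[[589.7 165.   43.9]
 [639.7 216.1  83.6]]
```

View pics/k.png

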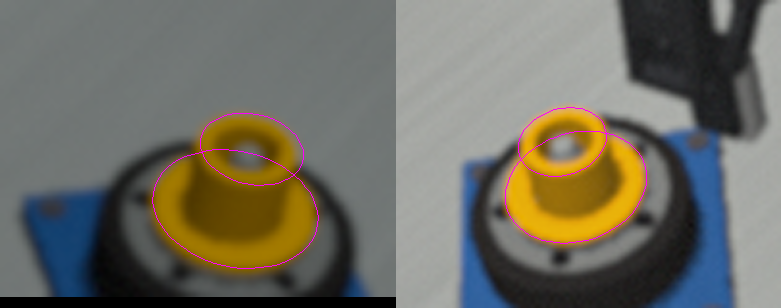

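The rim triangulates to z = 79.4 mm, against 80 mm when fully home, so the nut is seated. Handing in.

```bash
python3 -c "
from bench import env;print(env.finish_job())"
```

```text
the job is handed in; nothing more can be done
None
```

The middle-sized yellow push nut is pressed fully home on the wheel's axle, and the job was handed in at about 12 s of the 38 s allowed. I gripped it by its hub, lowered it flange down over the axle, pressed, let go, and backed the arm clear before handing in.

**Seating:** the press ended on a hard stop at 34 N, with the tool at 54.8 mm, the height predicted for fully home. Afterwards the nut's rim measured 79.4 mm above the bench from two views, against 80 mm nominal. It sits about 1.5 mm from the measured axle line and looks upright in all three cameras.

**Left alone:** the black collar's picture is the same before and after, and the bare axle is empty.

**What disagreed:**
- **Tooth force:** the wrist showed only 0 to 3 N while the teeth slid down the axle, where 10 to 20 N was expected. The force rose only when the flange reached the hub.
- **Camera offsets:** the fixed and wrist cameras differed by about 1 mm on position. The final model overlay sat about 1 px off in the scene view, which is within the stated calibration.

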